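# Slide the terminal-box cover out over the end of the bench shelf

## Robot

A 6-joint arm with a two-finger parallel gripper is mounted at the origin on the work surface. World frame = base frame: x ahead of the robot, y to its left, z up, the work surface at z = 0. Lengths are in m, angles in degrees, forces in N, time in s.
With the tool pointing down it reaches from about 0.375 to 0.9 m from the base axis. Payload 3.1 kg.
Tool frame: the origin (TCP) lies midway between the tips of the shut fingers; the grasp point (between the pads) lies 19 mm behind it; z points along the fingers, y is the direction in which the jaws open and shut (so a half turn about z gives the same grasp; the last joint's range is limited). The gripper opens to 87 mm and grips with 3 to 60 N. Pads are 19 mm wide; open, the fingers measure 117 mm over their backs; the gripper's body (75 mm by 190 mm) begins 51 mm behind the grasp point.
Start: joints at [-79.154, 30.224, 82.088, -0, 67.689, -10.227], TCP at [0.225, -0.583, 0.223] pointing down, gripper open.
Joint ranges: [-176.69, 176.69], [-43.24, 126.21], [12.49, 139.97], [-82, 262], [0, 151.66], [-163.58, 163.58]. Speed limits (degrees/s): [159.86, 159.86, 180, 180, 180, 180].

## Interface

Orientations are given as a 3x3 rotation matrix whose columns are the frame's x, y, z axes.
In Python, from rig import bot gives the robot as it stands.
- The arm moves only by the tool carry_out, never from a script. Its arguments are lists of equal length, an entry for each row: "grip": the gripper's target within -1 to 1 (fully open at 1, half-way at 0, shut at -1); "slide": the shift along the tool's x, y, z in mm, a list of three; "twist": the turn, a rotation vector about the tool's x, y, z in rad, a list of three. In form: {"grip": [grip, ...], "slide": [[dx, dy, dz], ...], "twist": [[wx, wy, wz], ...]}. A call has 1 to 12 rows; each row shifts and turns the pose as measured when the row begins, along the tool's axes as they then stand; what a row does not reach is not made up. A row lasts 1/10 s, in which the tool goes at most 50 mm and 8.59 degrees, less where a joint would pass 70% of its speed; a pose out of reach is approached as far as the arm can. A call is refused whole if a number of a shift passes 50 or a number of a turn 0.15, either way. A call with a gripper value outside its range is refused whole. The fingers move at their own pace and stop on an object; the grip force is fixed at half the most. Time passes only in rows, so rows that do not move let the fingers close. It gives the time, the measured TCP pose, the force and the opening at its end, in the units of the state.
- bot.read_state(): the state, without advancing time (a new reading comes with each control period).
- bot.capture(name): name is "scene" or "top" or "wrist"; returns a dict with "color" (384x512x3 uint8, red, green, blue), "depth" (384x512 float32, m along the optical axis (not along the pixel's ray), 0 where there is no reading), "fx", "fy", "cx", "cy" (pixels), "position" and "rotation" of the camera in the world; the wrist camera has in their place "T_tool_cam" (4x4, takes a point from camera to tool coordinates, whose origin is the TCP and whose axes are the flange's). Camera axes: x right, y up, looking along -z (the intrinsics and any distortion apply to the point x, -y, -z); pixel columns grow to the right and rows downward; lengths in m; the calibration is good to about 2 mm. A picture is of the moment at which its call begins: read the wrist's pose just before it.
- bot.hand_in(): hands the job in, once; it reports no verdict.
The state is a dict: "time_s": time; "joint_positions": joint angles; "qvel": joint speeds; "tau": joint torques, N m; "position": TCP position; "tcp_rot": TCP orientation; "force": force on the tool from outside, world axes, zero at the start; "moment": the same for the moment, N m; "opening": opening from 0.0 (shut) to 1.0 (fully open).
Only numpy, scipy, OpenCV 4.12 (cv2) and the standard library are available. Lean on these libraries where they do the work, as an engineer would, in place of code of your own. Each camera call takes 0.05 s, during which the arm holds its last target.

## Task

The motor on the bench is waiting for its terminal-box cover, the flat rectangular plate lying on the low blue shelf. Only pushing it with the fingertips, slide the cover back flush against the shelf's rear lip and along the lip to the shelf end on the motor's side, until about a third of its length sticks out past that end and the mechanic can take it by its edge. Never lift it, tip it or let it fall, leave everything else where it is, and finish with the hand clear.

Things in the scene. Friction and masses are not known exactly. Their poses are not given: they have to be found in the camera images.
- cover: The terminal-box cover: a flat rectangular plate of bare cast aluminium, 84 mm (its own x) by 120 mm (its own y, its length) by 6 mm thick, a small hole in each corner, 0.11 to 0.23 kg, loose, lying flat on the shelf, its length roughly along it (within 0.3 rad). A corner that meets the lip first may stick there until the lagging end is pushed. Origin: centre of its underside.
- shelf: A low bench shelf of dark blue sheet steel, fixed to the bench: flat top 200 mm deep (its own x) by 460 mm long (its own y), 70 mm above the bench, front and both ends open. Along the rear (+x) long edge, away from the robot, stands a lip 15 mm high above the top, its inner face at x = +96 mm. Front edge x = -100 mm. Origin: on the bench under the centre of the top.
- shelf_left_end (a point): The middle of the shelf's left (+y) end edge, on the top surface: y = +230 mm, z = 70 mm in the shelf's frame.
- shelf_right_end (a point): The middle of the shelf's right (-y) end edge, on the top surface: y = -230 mm, z = 70 mm in the shelf's frame.
- motor: A black finned servo motor, 150 mm wide (y), 0.37 m long over shaft and encoder (x), 178 mm high, with an open terminal box on top; fixed on the bench beyond one end of the shelf, sometimes the left (+y), sometimes the right (-y). Origin: on the bench under its centre. The sign of its y in the shelf's frame tells which shelf end is on the motor's side.
- power_supply: A cream bench power supply, 270 x 130 x 155 mm, fixed on the bench beyond the other end of the shelf. Origin: under its centre, on the bench.
- end_cap: A round aluminium bearing end cap lying on the shelf at a front corner, 70 mm in diameter, 8 mm high; loose, to be left alone. Origin: centre of its underside.
- coupling: A cylindrical aluminium shaft coupling standing on the shelf at the other front corner, 32 mm in diameter, 40 mm high; loose, to be left alone. Origin: centre of its underside.
- bearing: A steel ball bearing lying on the bench behind the shelf, 52 mm in diameter, 15 mm high; loose, to be left alone. Origin: centre of its underside.
- screwdriver: A screwdriver lying on the bench in front of the shelf, on the left, at most 35 mm high; loose, to be left alone. Origin: under it, about midway along.
- wrench: A steel wrench lying on the bench in front of the shelf, on the right, at most 15 mm high; loose, to be left alone. Origin: under it, about midway along.
- multimeter: A multimeter lying on the bench behind the shelf, 150 x 75 x 45 mm; loose, to be left alone. Origin: centre of its underside.
- screw_tray: A grey divided tray of small screws on the bench behind the shelf, 110 x 160 x 28 mm; loose, to be left alone. Origin: centre of its underside.
- spray_can: A blue spray can standing on the bench behind the shelf, 51 mm in diameter, 173 mm high; loose, to be left alone. Origin: centre of its underside.
Mind the look-alikes: they are no part of the job. Leave any orange, turquoise or yellow look-alike of the cover alone.

How it is judged (in metres and radians):
At the end, for the whole second after the job is handed in: The cover lies flat and still on the shelf top, along the rear lip (its rear edge within 5 mm of the lip, turned less than 0.06 rad from it), and sticks out 26 to 54 mm (a third is 40 mm) past the shelf end on the motor's side (((y of motor in the frame of shelf above 0 m and y of cover in the frame of shelf between 0.196 and 0.224 m) or (y of motor in the frame of shelf below 0 m and y of cover in the frame of shelf between -0.224 and -0.196 m)) and x of cover in the frame of shelf above 0.049 m and angle between the y axis of cover and the y axis of shelf, either way round below 0.06 rad and z of cover in the frame of shelf between 0.067 and 0.073 m and angle between cover's own z axis and vertical below 0.04 rad and linear speed of cover below 0.01 m/s); the robot touches nothing.
It fails at once if the cover is lifted off the shelf (z of cover in the frame of shelf above 0.08 m).
It fails at once if the cover falls off the shelf (z of cover in the frame of shelf below 0.055 m).
It fails at once if the cover is tipped (angle between cover's own z axis and vertical above 0.2 rad).
It fails at once if another loose thing is moved by more than 20 mm or knocked over (distance of any of end_cap, coupling, bearing, screwdriver, wrench, multimeter, screw_tray, spray_can from where it was at the start of the episode above 0.02 m or angle between any of coupling, spray_can's own z axis and vertical above 0.5 rad).
It also fails if it takes over 64 s, if anything falls off the work surface, if the arm or the gripper's body presses on something with over 40 N, if the wrist force passes 120 N, or if a joint passes its speed limit or range.

## Working session

There is one attempt and no reset: what is moved stays moved. The work goes in short steps, Python scripts to look and compute and a tool call to move; the robot and the scene stay as the last step left them, time stands still between calls to the robot, and variables do not carry over. Pictures are saved under pics/ and viewed, and the job is handed in when it is done.

Besides the shell and the picture viewer there is one more tool, called after "Request:" as name(argument=value, ...) on one line, values as JSON. carry_out: Moves the arm, as the interface text tells. Its arguments: {"type":"object","properties":{"grip":{"type":"array"},"slide":{"type":"array"},"twist":{"type":"array"}},"required":["grip","slide","twist"]}

```bash
ls; mkdir -p pics; cat > h.py <<'E'
import numpy as np, cv2
from rig import bot
def snap(n,f):
    s=bot.read_state(); c=bot.capture(n)
    cv2.imwrite(f'pics/{f}.png',cv2.cvtColor(c['color'],cv2.COLOR_RGB2BGR))
    if 'T_tool_cam' in c:
        T=np.eye(4);T[:3,:3]=np.array(s['tcp_rot']);T[:3,3]=s['position'];T=T@np.array(c['T_tool_cam'])
        c['position']=T[:3,3];c['rotation']=T[:3,:3]
    np.savez(f'pics/{f}.npz',**{k:np.asarray(v) for k,v in c.items()})
    return s,c
def ray(c,u,v,z):
    d=np.array([(u-c['cx'])/c['fx'],-(v-c['cy'])/c['fy'],-1.]);d=np.asarray(c['rotation'])@d
    p=np.asarray(c['position']);return p+d*(z-p[2])/d[2]
E
python3 - <<'E'
from h import *
for n in ("scene","top","wrist"):
    s,c=snap(n,n+"0"); print(n,{k:(np.round(v,4).tolist() if k not in("color","depth") else 0) for k,v in c.items()})
print(s)
E
```

```text
pics
scene {'color': 0, 'depth': 0, 'fx': 387.77, 'fy': 387.77, 'cx': 259.023, 'cy': 190.0049, 'position': [1.1641, 0.5791, 0.9732], 'rotation': [[-0.6761, -0.5302, 0.5117], [0.7368, -0.4862, 0.4697], [-0.0002, 0.6946, 0.7194]]}
top {'color': 0, 'depth': 0, 'fx': 386.5226, 'fy': 386.5226, 'cx': 254.7565, 'cy': 192.1168, 'position': [0.3667, 0.0147, 1.5422], 'rotation': [[0.0003, 0.9949, -0.1013], [-1.0, -0.0001, -0.0042], [-0.0041, 0.1013, 0.9949]]}
wrist {'color': 0, 'depth': 0, 'fx': 294.8363, 'fy': 294.8363, 'cx': 250.452, 'cy': 191.7107, 'T_tool_cam': [[0.0006, 0.9529, 0.3034, 0.0829], [1.0, -0.0005, -0.0004, -0.0002], [-0.0002, 0.3034, -0.9529, -0.162], [0.0, 0.0, 0.0, 1.0]], 'position': [0.302, -0.5528, 0.3837], 'rotation': [[0.3601, 0.8888, 0.2833], [-0.9329, 0.3437, 0.1076], [-0.0018, -0.3031, 0.953]]}
{'time_s': 0.1, 'joint_positions': array([-7.91537390e+01,  3.02750754e+01,  8.21489033e+01, -2.10780347e-05,
        6.76912132e+01, -1.02265293e+01]), 'qvel': array([-0.06318608, -0.06638841, -0.19636675, -0.06781408, -0.02660988,
        0.00950549]), 'tau': array([-1.99332094e-04, -4.40983200e+01, -1.77151269e+01,  6.34630350e-02,
        5.33628871e-02, -4.56896942e-05]), 'position': array([ 0.22462848, -0.58252222,  0.2216549 ]), 'tcp_rot': array([[ 9.33124409e-01,  3.59553464e-01, -3.78654099e-04],
       [ 3.59553486e-01, -9.33122388e-01,  1.97449506e-03],
       [ 3.56605919e-04, -1.97859593e-03, -9.99997979e-01]]), 'force': array([ 0.24349158,  0.13855588, -0.77509799]), 'moment': array([ 0.04146206, -0.04539524, -0.01767499]), 'opening': 0.9974249410276372}
```

View pics/top0.png

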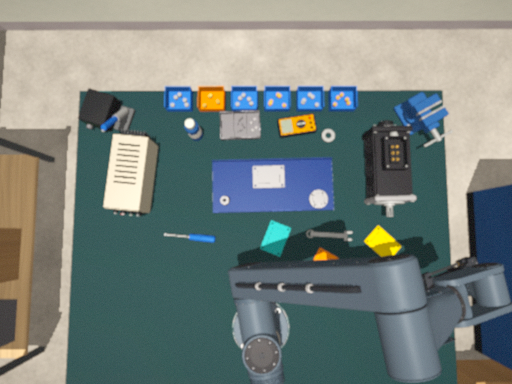

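View pics/scene0.png

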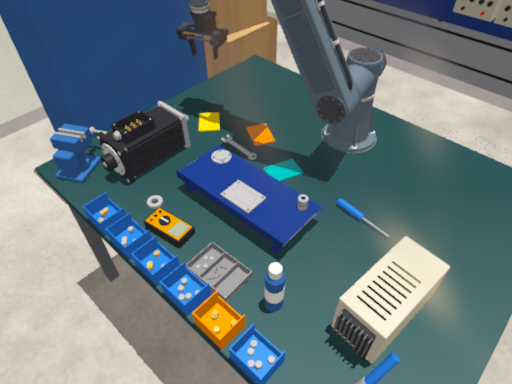

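The top view shows the motor (388,165) right of the shelf, so on the -y side. The silvery plate on the blue shelf at (268,177) is the cover. The turquoise (276,237), yellow (383,241) and orange (325,255) plates lie on the bench and are look-alikes. The end cap is at (318,199) and the coupling at (224,200).

```bash
cat > m.py <<'E'
from h import *
def meas(tag,show=True):
    s,c=snap("top",tag); im=c['color'];h=cv2.cvtColor(im,cv2.COLOR_RGB2HSV)
    # shelf top: blue in roi
    roi=np.zeros(im.shape[:2],np.uint8);roi[150:220,200:350]=1
    sh=((h[...,0]>105)&(h[...,0]<130)&(h[...,1]>120)&(h[...,2]>50)).astype(np.uint8)*roi
    D=c['depth'];v,u=np.mgrid[:384,:512]
    d=np.stack([(u-c['cx'])/c['fx'],-(v-c['cy'])/c['fy'],-np.ones_like(u,float)],-1)*D[...,None]
    P=d@np.asarray(c['rotation']).T+np.asarray(c['position'])
    return s,c,sh,P,h
E
python3 - <<'E'
from m import *
s,c,sh,P,h=meas("t1")
D=c['depth']
print("z shelf",np.median(P[...,2][sh>0]))
for (u,v) in [(268,177),(318,199),(224,200),(300,185),(250,300)]: print((u,v),P[v,u].round(4),h[v,u])
white=((h[...,1]<70)&(h[...,2]>130)).astype(np.uint8); 
m=np.zeros_like(white);m[155:215,208:340]=white[155:215,208:340]
cs,_=cv2.findContours(m,cv2.RETR_EXTERNAL,cv2.CHAIN_APPROX_NONE)
for k in cs:
    if cv2.contourArea(k)<20: continue
    r=cv2.minAreaRect(k); q=cv2.boxPoints(r)
    print(cv2.contourArea(k),r, [ray(c,*p,.076).round(4).tolist() for p in q], ray(c,*r[0],.076).round(4))
ks,_=cv2.findContours(cv2.morphologyEx(sh,cv2.MORPH_CLOSE,np.ones((5,5))),cv2.RETR_EXTERNAL,cv2.CHAIN_APPROX_NONE)
k=max(ks,key=cv2.contourArea);r=cv2.minAreaRect(k);print(r,[ (p.round(1).tolist(),ray(c,*p,.07).round(4).tolist()) for p in cv2.boxPoints(r)])
im=cv2.imread('pics/t1.png')[145:225,200:350];cv2.imwrite('pics/t1c.png',cv2.resize(im,None,fx=5,fy=5,interpolation=cv2.INTER_CUBIC))
im=cv2.imread('pics/scene0.png')[130:260,160:340];cv2.imwrite('pics/s0c.png',cv2.resize(im,None,fx=4,fy=4,interpolation=cv2.INTER_CUBIC))
E
```

```text
z shelf 0.06986118425155352
(268, 177) [ 0.5741 -0.0298  0.0761] [ 17  10 234]
(318, 199) [ 0.4896 -0.2197  0.0757] [ 15  11 232]
(224, 200) [0.483  0.1351 0.11  ] [  9  16 109]
(300, 185) [ 0.5438 -0.1524  0.0713] [112 139 174]
(250, 300) [0.1581 0.0342 0.3327] [103  38 155]
69.5 ((224.5, 200.0), (10.0, 9.0), 90.0) [[0.5049, 0.1533, 0.076], [0.5049, 0.119, 0.076], [0.4667, 0.1188, 0.076], [0.4667, 0.153, 0.076]] [0.4858 0.136  0.076 ]
285.0 ((318.5, 198.5), (19.0, 19.0), 90.0) [[0.5279, -0.186, 0.076], [0.5278, -0.2584, 0.076], [0.4553, -0.257, 0.076], [0.4553, -0.185, 0.076]] [ 0.4915 -0.2216  0.076 ]
720.0 ((268.0, 176.5), (23.0, 32.0), 90.0) [[0.6206, 0.0315, 0.076], [0.6206, -0.0914, 0.076], [0.5317, -0.0907, 0.076], [0.5317, 0.0314, 0.076]] [ 0.576  -0.0298  0.076 ]
((272.3359375, 184.69070434570312), (53.502540588378906, 120.84442901611328), 88.61964416503906) [([211.3000030517578, 159.39999389648438], [0.6436, 0.1889, 0.07]), ([332.1000061035156, 156.5], [0.6548, -0.2777, 0.07]), ([333.3999938964844, 210.0], [0.4482, -0.2785, 0.07]), ([212.60000610351562, 212.89999389648438], [0.437, 0.1816, 0.07])]
```

View pics/t1c.png

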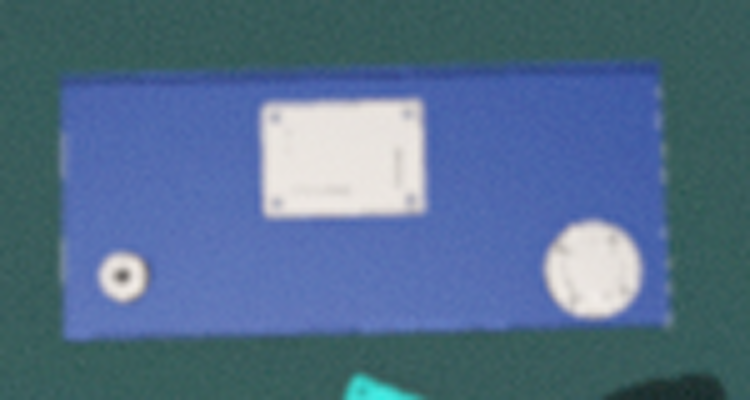

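View pics/s0c.png

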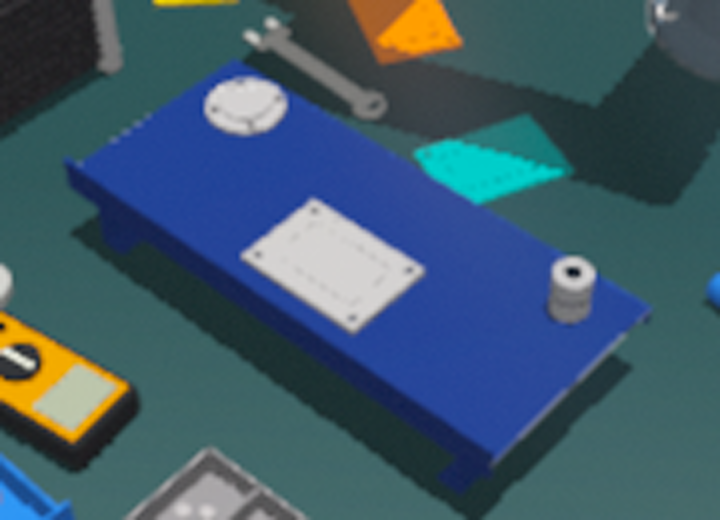

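The crop confirms it: a flat silver plate with four corner holes, roughly parallel to the lip. I'm moving over it with the hand high.

Request:
carry_out(grip=[1,1,1,1,1,1,1,1,1,1,1,1], slide=[[36,-34,0],[36,-34,0],[36,-34,0],[36,-34,0],[36,-34,0],[36,-34,0],[36,-34,0],[36,-34,0],[36,-34,0],[36,-34,0],[36,-34,0],[36,-34,0]], twist=[[0,0,0],[0,0,0],[0,0,0],[0,0,0],[0,0,0],[0,0,0],[0,0,0],[0,0,0],[0,0,0],[0,0,0],[0,0,0],[0,0,0]])

```text
time_s: 1.4
position: [0.4846, -0.047, 0.2193]
tcp_rot: [[0.938, 0.346, 0.003], [0.346, -0.938, -0.006], [0.001, 0.006, -1.0]]
force: [0.6, -1.2, 0.7]
opening: 1.003
```

Request:
carry_out(grip=[1,1,1,1,1], slide=[[0,0,0],[0,0,0],[0,0,0],[0,0,0],[0,0,0]], twist=[[0,0,0.115],[0,0,0.115],[0,0,0.115],[0,0,0],[0,0,0]])

```text
time_s: 1.9
position: [0.4866, -0.0381, 0.219]
tcp_rot: [[1.0, 0.013, 0.004], [0.013, -1.0, -0.004], [0.004, 0.004, -1.0]]
force: [-0.5, 1.0, -0.2]
opening: 1.0
```

```bash
python3 - <<'E'
from h import *
s,c=snap("wrist","w1");print(s['position'],np.round(s['tcp_rot'],4).tolist())
snap("top","t2")
E
```

```text
[ 0.48663249 -0.03807495  0.21904532] [[0.9999, 0.0128, 0.004], [0.0128, -0.9999, -0.0039], [0.004, 0.0039, -1.0]]
```

View pics/w1.png

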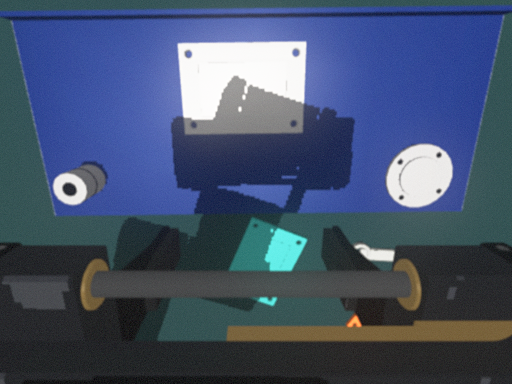

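The wrist view shows the cover with corners at about (180,43), (305,42), (303,133) and (186,134). The lip is the dark band at row ~14, the end cap is at (420,175) and the coupling at (75,187).

```bash
cat > w.py <<'E'
from h import *
def coverw(c,z=.076,box=(20,150,150,330)):
    h=cv2.cvtColor(c['color'],cv2.COLOR_RGB2HSV)
    m=(h[...,1]<90).astype(np.uint8)&(h[...,2]>40).astype(np.uint8)
    k=np.zeros_like(m);a,b,e,f=box;k[a:b,e:f]=m[a:b,e:f]
    k=cv2.morphologyEx(k,cv2.MORPH_CLOSE,np.ones((5,5),np.uint8))
    ct=max(cv2.findContours(k,0,cv2.CHAIN_APPROX_NONE)[0],key=cv2.contourArea)
    w=np.array([ray(c,*p[0],z)[:2] for p in ct],np.float32)
    r=cv2.minAreaRect(w*1000);q=cv2.boxPoints(r);return ct,r,q
E
python3 - <<'E'
from w import *
c=dict(np.load('pics/w1.npz'))
ct,r,q=coverw(c);print(r,q.round(1).tolist(),cv2.boundingRect(ct))
# shelf edges: blue columns
h=cv2.cvtColor(c['color'],cv2.COLOR_RGB2HSV)
for u in (60,150,256,350,450):
    print(u,[(v,h[v,u].tolist()) for v in range(7,22)])
v=c['color']
for vv in (60,100,140,180):
    row=h[vv]; b=(row[:,0]>108)&(row[:,0]<130)&(row[:,1]>150)&(row[:,2]>60)
    i=np.where(b)[0]; print(vv,i.min(),i.max(),ray(c,i.min(),vv,.07).round(4),ray(c,i.max(),vv,.07).round(4))
E
```

```text
((573.330322265625, -28.33233642578125), (94.82160186767578, 139.12754821777344), 1.782871127128601) [[523.7999877929688, 39.70000076293945], [528.0999755859375, -99.30000305175781], [622.9000244140625, -96.4000015258789], [618.5999755859375, 42.70000076293945]] (173, 41, 139, 103)
60 [(7, [93, 101, 88]), (8, [92, 97, 87]), (9, [102, 128, 96]), (10, [109, 155, 123]), (11, [111, 167, 142]), (12, [113, 174, 148]), (13, [113, 170, 156]), (14, [113, 177, 143]), (15, [113, 159, 128]), (16, [113, 177, 88]), (17, [113, 154, 76]), (18, [113, 174, 72]), (19, [112, 155, 97]), (20, [113, 178, 132]), (21, [112, 171, 151])]
150 [(7, [95, 102, 90]), (8, [101, 103, 104]), (9, [110, 136, 135]), (10, [112, 158, 153]), (11, [113, 159, 160]), (12, [114, 154, 164]), (13, [113, 150, 160]), (14, [115, 148, 134]), (15, [114, 150, 95]), (16, [115, 126, 79]), (17, [110, 164, 73]), (18, [113, 154, 103]), (19, [113, 154, 141]), (20, [112, 151, 165]), (21, [113, 161, 162])]
256 [(7, [104, 105, 117]), (8, [111, 126, 162]), (9, [113, 140, 173]), (10, [113, 137, 179]), (11, [113, 135, 178]), (12, [115, 136, 169]),
[... 429 characters left out ...]
), (17, [112, 168, 141]), (18, [112, 165, 161]), (19, [113, 158, 157]), (20, [115, 155, 164]), (21, [113, 155, 164])]
450 [(7, [113, 169, 148]), (8, [113, 181, 149]), (9, [113, 168, 153]), (10, [113, 185, 139]), (11, [113, 164, 112]), (12, [112, 165, 79]), (13, [113, 177, 69]), (14, [113, 172, 80]), (15, [112, 187, 109]), (16, [113, 174, 138]), (17, [114, 170, 147]), (18, [114, 165, 151]), (19, [114, 176, 146]), (20, [113, 174, 148]), (21, [114, 171, 149])]
60 22 492 [0.6021 0.1838 0.07  ] [ 0.6084 -0.2725  0.07  ]
100 31 483 [0.5651 0.1828 0.07  ] [ 0.5712 -0.273   0.07  ]
140 40 475 [0.5252 0.1818 0.07  ] [ 0.531  -0.2746  0.07  ]
180 49 465 [0.4819 0.1807 0.07  ] [ 0.4875 -0.2742  0.07  ]
```

```bash
python3 - <<'E'
from w import *
c=dict(np.load('pics/w1.npz'))
for p in [(180,43),(305,41.5),(303,133),(186,134.5)]: print(p,ray(c,*p,.076).round(4))
for p in [(60,19),(150,18),(256,17),(350,16),(450,14.8)]: print('lip',p,ray(c,*p,.07).round(4))
im=cv2.imread('pics/w1.png')[30:150,160:340];cv2.imwrite('pics/w1c.png',cv2.resize(im,None,fx=4,fy=4,interpolation=cv2.INTER_CUBIC))
E
```

```text
(180, 43) [0.6182 0.0289 0.076 ]
(305, 41.5) [ 0.6211 -0.0881  0.076 ]
(303, 133) [ 0.5366 -0.0919  0.076 ]
(186, 134.5) [0.5335 0.0277 0.076 ]
lip (60, 19) [0.6378 0.1408 0.07  ]
lip (150, 18) [0.6399 0.0569 0.07  ]
lip (256, 17) [ 0.6421 -0.042   0.07  ]
lip (350, 16) [ 0.6442 -0.1297  0.07  ]
lip (450, 14.8) [ 0.6465 -0.2231  0.07  ]
```

View pics/w1c.png

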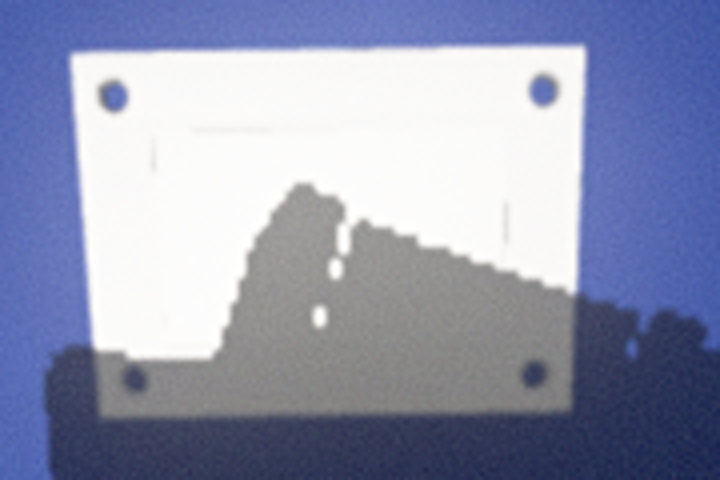

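Request:
carry_out(grip=[1,1,1,1,1], slide=[[10,-8,20],[0,0,40],[0,0,40],[0,0,20],[0,0,0]], twist=[[0.004,0.004,-0.011],[0,0,0],[0,0,0],[0,0,0],[0,0,0]])

```text
time_s: 2.5
position: [0.5017, -0.033, 0.0978]
tcp_rot: [[1.0, 0.026, 0.017], [0.026, -1.0, -0.003], [0.017, 0.003, -1.0]]
force: [-0.9, -0.6, 0.3]
opening: 1.0
```

Request:
carry_out(grip=[1,1,1], slide=[[0,-2,8],[0,0,8],[0,0,0]], twist=[[0.003,-0.015,0],[0,0,0],[0,0,0]])

```text
time_s: 2.8
position: [0.5034, -0.0319, 0.0825]
tcp_rot: [[1.0, 0.027, 0.004], [0.027, -1.0, -0.001], [0.004, 0.001, -1.0]]
force: [-0.7, 0.1, -0.2]
opening: 0.998
```

Request:
carry_out(grip=[1,1,1,1], slide=[[0,0,6],[0,0,3],[0,0,0],[0,0,0]], twist=[[0,-0.003,0.002],[0,0,0],[0,0,0],[0,0,0]])

```text
time_s: 3.2
position: [0.5051, -0.0323, 0.0748]
tcp_rot: [[1.0, 0.025, 0.006], [0.025, -1.0, -0.002], [0.005, 0.002, -1.0]]
force: [0.4, -0.6, -0.3]
opening: 0.999
```

```bash
python3 - <<'E'
from h import *
s,c=snap("wrist","w2");print(s['position'],s['force'])
E
```

```text
[ 0.50506138 -0.03231138  0.07478379] [ 0.4039984  -0.56418273 -0.33688619]
```

View pics/w2.png

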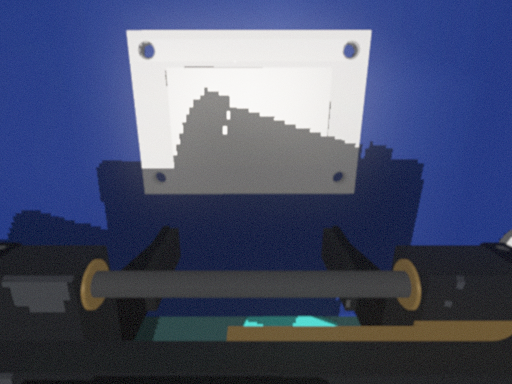

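The wrist view shows the cover level in the image, with its front edge at row 193. The fingertips straddle it evenly, at about columns 165 and 335. I'll lower slightly and start pushing gently.

Request:
carry_out(grip=[1,1,1,1,1,1], slide=[[0,0,2],[0,0,0],[6,0,0],[6,0,0],[6,0,0],[0,0,0]], twist=[[0,-0.005,0],[0,0,0],[0,0,0],[0,0,0],[0,0,0],[0,0,0]])

```text
time_s: 3.85
position: [0.5254, -0.032, 0.0732]
tcp_rot: [[1.0, 0.025, 0.002], [0.025, -1.0, -0.003], [0.002, 0.003, -1.0]]
force: [0.5, 0.4, 0.7]
opening: 0.998
```

Request:
carry_out(grip=[1,1,1,1,1], slide=[[4,0,1],[4,0,0],[4,0,0],[3,0,0],[0,0,0]], twist=[[0,0,0],[0,0,0],[0,0,0],[0,0,0],[0,0,0]])

```text
time_s: 4.35
position: [0.5389, -0.0309, 0.0716]
tcp_rot: [[1.0, 0.025, -0.004], [0.025, -1.0, -0.002], [-0.004, 0.001, -1.0]]
force: [-0.8, -0.5, -0.7]
opening: 0.997
```

```bash
python3 - <<'E'
from h import *
s,c=snap("wrist","w3");print(s['position'],s['force'])
E
```

```text
[ 0.53890534 -0.03093782  0.07164716] [-0.78539902 -0.46828511 -0.73949479]
```

View pics/w3.png

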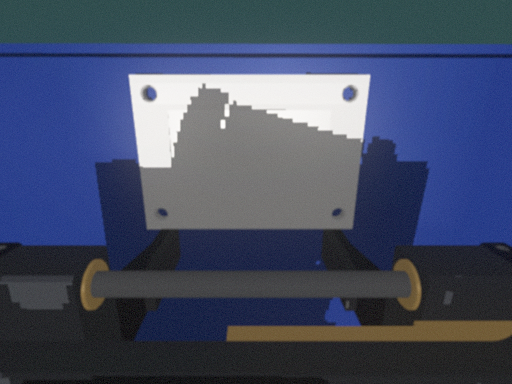

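```bash
python3 - <<'E'
from h import *
c=dict(np.load('pics/w3.npz'))
for p in [(131,75),(369,75),(356,228.5),(147,229)]: print(p,ray(c,*p,.076).round(4))
for p in [(60,58),(256,57),(450,56.5)]: print('lip',p,ray(c,*p,.07).round(4))
im=c['color'][:,256];print([im[v].tolist() for v in range(45,80,1)])
E
```

```text
(131, 75) [0.6311 0.0306 0.076 ]
(369, 75) [ 0.6342 -0.0876  0.076 ]
(356, 228.5) [ 0.5507 -0.0925  0.076 ]
(147, 229) [0.5473 0.0296 0.076 ]
lip (60, 58) [0.6385 0.0681 0.07  ]
lip (256, 57) [ 0.6416 -0.0313  0.07  ]
lip (450, 56.5) [ 0.6444 -0.1296  0.07  ]
[[80, 100, 171], [78, 97, 168], [81, 99, 170], [81, 101, 169], [86, 104, 174], [77, 99, 165], [86, 104, 172], [82, 99, 161], [71, 81, 131], [55, 65, 96], [51, 58, 82], [54, 61, 89], [64, 76, 123], [78, 95, 156], [89, 105, 174], [90, 106, 173], [85, 100, 171], [87, 106, 175], [89, 106, 175], [92, 107, 176], [91, 109, 175], [91, 109, 175], [86, 106, 171], [86, 106, 172], [93, 109, 176], [86, 104, 170], [91, 109, 174], [88, 108, 173], [113, 123, 178], [172, 179, 205], [228, 226, 229], [238, 237, 234], [239, 237, 235], [238, 236, 235], [237, 235, 234]]
```

The cover moved square, with about 9 mm left to the lip.

Request:
carry_out(grip=[1,1,1,1], slide=[[3,0,-1],[3,0,0],[2,0,0],[0,0,0]], twist=[[0,0.005,0],[0,0,0],[0,0,0],[0,0,0]])

```text
time_s: 4.8
position: [0.5474, -0.0307, 0.0725]
tcp_rot: [[1.0, 0.025, 0.001], [0.025, -1.0, -0.001], [0.001, 0.001, -1.0]]
force: [-1.0, -0.1, -0.3]
opening: 0.999
```

Request:
carry_out(grip=[1,1], slide=[[2,0,0],[0,0,0]], twist=[[0,0,0],[0,0,0]])

```text
time_s: 5.0
position: [0.5474, -0.0305, 0.0724]
tcp_rot: [[1.0, 0.025, -0.004], [0.025, -1.0, -0.001], [-0.004, 0.001, -1.0]]
force: [-1.4, -0.5, 1.1]
opening: 0.997
```

Request:
carry_out(grip=[1,1,1], slide=[[3,0,0],[3,0,0],[0,0,0]], twist=[[0,0,0],[0,0,0],[0,0,0]])

```text
time_s: 5.3
position: [0.5472, -0.0303, 0.0721]
tcp_rot: [[1.0, 0.026, -0.018], [0.026, -1.0, -0.0], [-0.018, -0.0, -1.0]]
force: [-0.6, 0.1, -0.1]
opening: 1.0
```

```bash
python3 - <<'E'
from h import *
s,c=snap("wrist","w4");print(s['position'],s['force'])
E
```

```text
[ 0.54722344 -0.030336    0.07208284] [-0.59563702  0.14187542 -0.1096276 ]
```

View pics/w4.png

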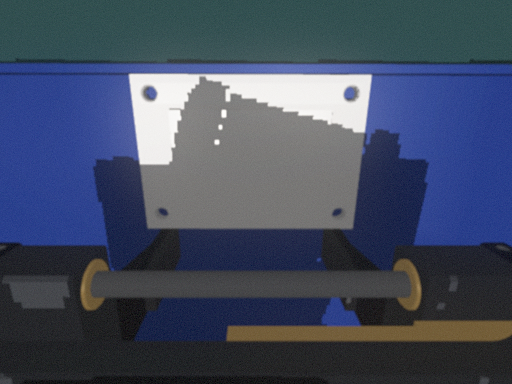

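The cover's rear edge now sits at the lip line (rows 73–75), the arm has stalled against it, and the cover is square. I'll back off, rise, turn 90° and part-close the jaws for the side push.

Request:
carry_out(grip=[1,1,1,1,1], slide=[[-12,0,0],[-15,0,0],[0,0,-30],[0,0,-50],[0,0,-20]], twist=[[0,0.01,0],[0,0.008,0],[0,0,0],[0,0,0],[0,0,0]])

```text
time_s: 5.85
position: [0.5237, -0.0312, 0.1724]
tcp_rot: [[1.0, 0.025, 0.009], [0.025, -1.0, 0.001], [0.009, -0.001, -1.0]]
force: [0.1, -0.8, -0.0]
opening: 1.002
```

Request:
carry_out(grip=[-0.2,-0.2,-0.2,-0.2,-0.2,-0.2,-0.2,-0.2,-0.2,-0.2,-0.2,-0.2], slide=[[0,0,0],[0,0,0],[0,0,0],[0,0,0],[0,0,0],[0,0,0],[0,0,0],[0,0,0],[0,0,0],[0,0,0],[0,0,0],[0,0,0]], twist=[[0,0,-0.143],[0,0,-0.143],[0,0,-0.143],[0,0,-0.143],[0,0,-0.143],[0,0,-0.143],[0,0,-0.143],[0,0,-0.143],[0,0,-0.143],[0,0,-0.143],[0,0,-0.143],[0,0,0]])

```text
time_s: 7.05
position: [0.5464, -0.0336, 0.1828]
tcp_rot: [[-0.092, 0.994, 0.065], [0.996, 0.093, -0.008], [-0.014, 0.064, -0.998]]
force: [-0.9, -0.7, 0.3]
opening: 0.404
```

Request:
carry_out(grip=[-0.2,-0.2,-0.2,-0.2,-0.2], slide=[[0,0,0],[40,20,0],[40,20,0],[15,8,0],[0,0,0]], twist=[[0.06,0.014,0.066],[0,0,0],[0,0,0],[0,0,0],[0,0,0]])

```text
time_s: 7.55
position: [0.5999, 0.0641, 0.1845]
tcp_rot: [[-0.003, 1.0, 0.015], [1.0, 0.003, 0.003], [0.003, 0.015, -1.0]]
force: [-0.7, -0.1, 0.2]
opening: 0.401
```

```bash
python3 - <<'E'
from h import *
s,c=snap("wrist","w5");print(s['position'],np.round(s['tcp_rot'],3).tolist(),s['joint_positions'].round(1))
snap("top","t5")
E
```

```text
[0.59986713 0.06414034 0.18451824] [[-0.003, 1.0, 0.015], [1.0, 0.003, 0.003], [0.003, 0.015, -1.0]] [-4.6 30.8 88.2  0.3 60.2 -4.9]
```

View pics/w5.png

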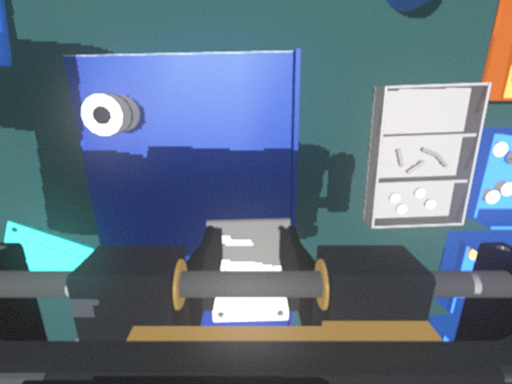

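View pics/t5.png

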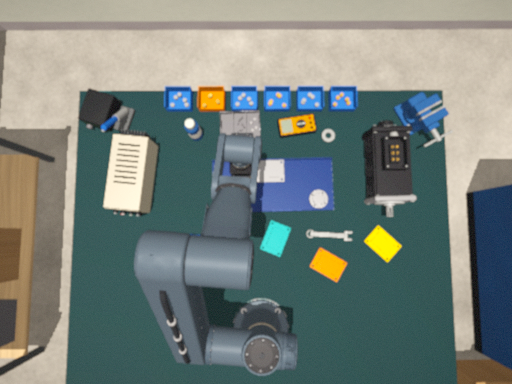

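```bash
python3 - <<'E'
from h import *
c=dict(np.load('pics/w5.npz'))
for p in [(206,221),(290,219),(287,319),(213,321)]: print(p,ray(c,*p,.076).round(4))
for p in [(294.5,60),(293,120),(291,200)]: print('lip',p,ray(c,*p,.07).round(4))
im=cv2.imread('pics/w5.png')[190:340,180:320];cv2.imwrite('pics/w5c.png',cv2.resize(im,None,fx=4,fy=4,interpolation=cv2.INTER_CUBIC))
E
```

```text
(206, 221) [0.5566 0.0317 0.076 ]
(290, 219) [0.64   0.0336 0.076 ]
(287, 319) [ 0.6419 -0.087   0.076 ]
(213, 321) [ 0.5593 -0.089   0.076 ]
lip (294.5, 60) [0.6383 0.1795 0.07  ]
lip (293, 120) [0.6394 0.129  0.07  ]
lip (291, 200) [0.641  0.0515 0.07  ]
```

View pics/w5c.png

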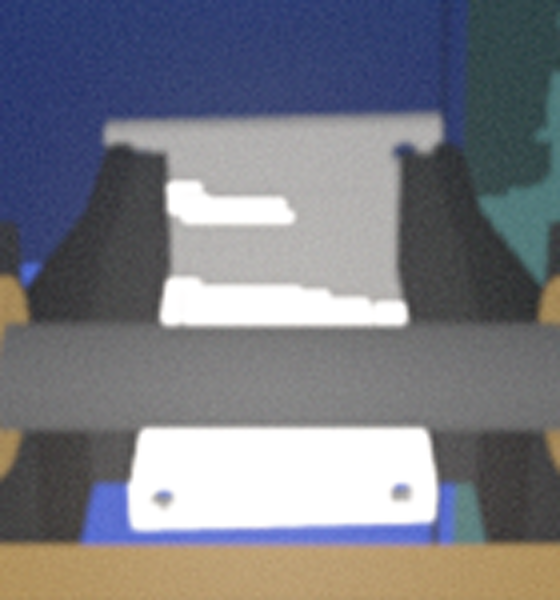

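Request:
carry_out(grip=[-0.2,-0.2,-0.2,-0.2,-0.2], slide=[[0,-3,0],[0,0,40],[0,0,40],[0,0,10],[0,0,0]], twist=[[0.014,-0.003,-0.021],[0,0,0],[0,0,0],[0,0,0],[0,0,0]])

```text
time_s: 8.15
position: [0.5952, 0.0563, 0.0948]
tcp_rot: [[-0.018, 1.0, 0.001], [1.0, 0.018, -0.003], [-0.003, 0.001, -1.0]]
force: [0.4, -0.3, 0.4]
opening: 0.4
```

Request:
carry_out(grip=[-0.2,-0.2,-0.2,-0.2,-0.2], slide=[[5,0,8],[0,0,8],[0,0,5],[0,0,0],[0,0,0]], twist=[[0,0.003,-0.006],[0,0,0],[0,0,0],[0,0,0],[0,0,0]])

```text
time_s: 8.65
position: [0.5981, 0.0604, 0.0769]
tcp_rot: [[-0.023, 1.0, 0.008], [1.0, 0.023, -0.0], [-0.001, 0.008, -1.0]]
force: [0.7, 0.1, -0.1]
opening: 0.399
```

Request:
carry_out(grip=[-0.2,-0.2,-0.2,-0.2], slide=[[0,-2,4],[0,0,0.5],[0,0,0],[0,0,0]], twist=[[0.008,0.001,-0.001],[0,0,0],[0,0,0],[0,0,0]])

```text
time_s: 9.05
position: [0.5968, 0.0605, 0.0731]
tcp_rot: [[-0.024, 1.0, 0.002], [1.0, 0.024, 0.0], [0.0, 0.002, -1.0]]
force: [0.0, 0.1, 0.5]
opening: 0.4
```

```bash
python3 - <<'E'
from h import *
s,c=snap("wrist","w6");print(s['position'],s['force'])
E
```

```text
[0.59679518 0.06053158 0.07314127] [0.04505926 0.07811515 0.45175069]
```

View pics/w6.png

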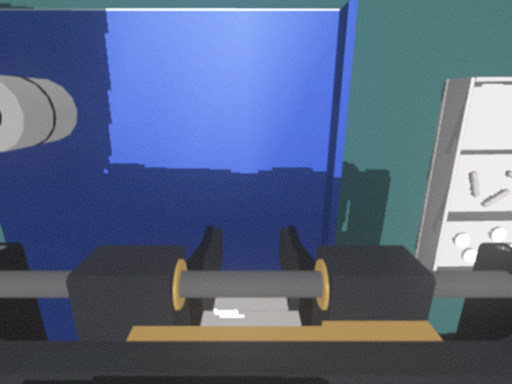

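The fingers are down just beyond the cover's +y end and clear of the lip (right finger at column ~295, lip at ~335). I'll start the push.

Request:
carry_out(grip=[-0.2,-0.2,-0.2,-0.2,-0.2,-0.2,-0.2,-0.2], slide=[[-6,0,0],[-6,0,0],[-6,0,0],[-6,0,0],[-6,0,0],[-6,0,0],[-6,0,0],[0,0,0]], twist=[[0,0,0],[0,0,0],[0,0,0],[0,0,0],[0,0,0],[0,0,0],[0,0,0],[0,0,0]])

```text
time_s: 9.9
position: [0.5979, 0.0147, 0.0733]
tcp_rot: [[-0.023, 1.0, 0.002], [1.0, 0.023, 0.001], [0.001, 0.002, -1.0]]
force: [-0.3, -0.3, -0.4]
opening: 0.402
```

Height and yaw are holding, so I'll continue.

Request:
carry_out(grip=[-0.2,-0.2,-0.2,-0.2,-0.2,-0.2,-0.2,-0.2], slide=[[-6,0,0],[-6,0,0],[-6,0,0],[-6,0,0],[-6,0,0],[-6,0,0],[-6,0,0],[0,0,0]], twist=[[0,0,0],[0,0,0],[0,0,0],[0,0,0],[0,0,0],[0,0,0],[0,0,0],[0,0,0]])

```text
time_s: 10.7
position: [0.5989, -0.031, 0.0733]
tcp_rot: [[-0.023, 1.0, 0.002], [1.0, 0.023, 0.001], [0.001, 0.002, -1.0]]
force: [-0.6, 0.0, -0.7]
opening: 0.401
```

```bash
python3 - <<'E'
from h import *
s,c=snap("top","t6");print(s['position'],s['force'])
snap("scene","s6")
a=cv2.imread('pics/t6.png')[145:225,200:350];b=cv2.imread('pics/s6.png')[130:260,130:340]
a=cv2.resize(a,(750,400));cv2.imwrite('pics/t6c.png',a);cv2.imwrite('pics/s6c.png',cv2.resize(b,None,fx=3.5,fy=3.5))
E
```

```text
[ 0.59887636 -0.03097048  0.07327519] [-0.56457122  0.01139661 -0.67696983]
```

View pics/t6c.png

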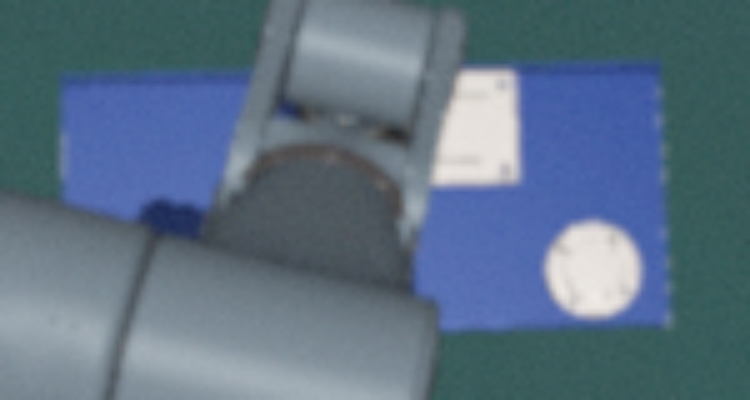

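View pics/s6c.png

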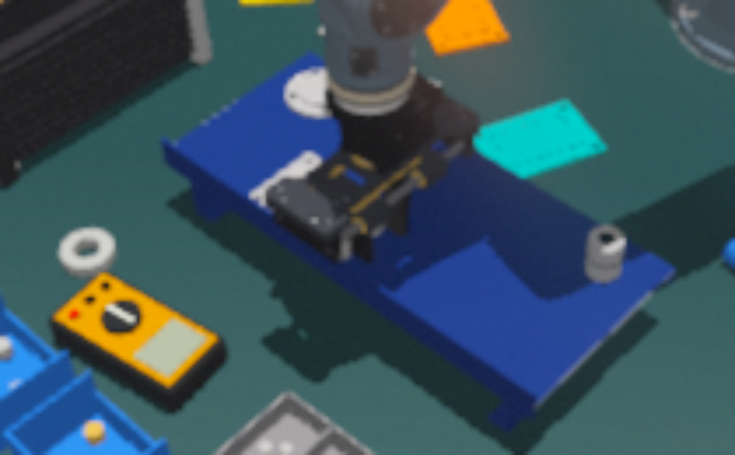

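The plate is square along the lip and its leading edge is at (518,70–185) in the crop. I'll keep pushing.

Request:
carry_out(grip=[-0.2,-0.2,-0.2,-0.2,-0.2,-0.2,-0.2,-0.2,-0.2,-0.2,-0.2,-0.2], slide=[[-6,0,0],[-6,0,0],[-6,0,0],[-6,0,0],[-6,0,0],[-6,0,0],[-6,0,0],[-6,0,0],[-6,0,0],[-6,0,0],[-6,0,0],[0,0,0]], twist=[[0,0,0],[0,0,0],[0,0,0],[0,0,0],[0,0,0],[0,0,0],[0,0,0],[0,0,0],[0,0,0],[0,0,0],[0,0,0],[0,0,0]])

```text
time_s: 12.0
position: [0.6002, -0.1016, 0.0732]
tcp_rot: [[-0.024, 1.0, 0.001], [1.0, 0.024, 0.002], [0.002, 0.001, -1.0]]
force: [0.1, -0.0, 0.6]
opening: 0.397
```

Request:
carry_out(grip=[-0.2,-0.2,-0.2,-0.2,-0.2,-0.2,-0.2,-0.2,-0.2], slide=[[-6,0,0],[-6,0,0],[-6,0,0],[-6,0,0],[-6,0,0],[-6,0,0],[-6,0,0],[-6,0,0],[0,0,0]], twist=[[0,0,0],[0,0,0],[0,0,0],[0,0,0],[0,0,0],[0,0,0],[0,0,0],[0,0,0],[0,0,0]])

```text
time_s: 12.9
position: [0.6014, -0.1537, 0.0731]
tcp_rot: [[-0.024, 1.0, 0.001], [1.0, 0.024, 0.003], [0.003, 0.001, -1.0]]
force: [-0.4, -0.0, -0.5]
opening: 0.397
```

```bash
python3 - <<'E'
from h import *
s,c=snap("top","t7");print(s['position'],s['force'])
a=cv2.imread('pics/t7.png')[145:225,220:370];cv2.imwrite('pics/t7c.png',cv2.resize(a,(750,400),interpolation=cv2.INTER_CUBIC))
E
```

```text
[ 0.60135856 -0.15368085  0.07307946] [-0.36621284 -0.00350882 -0.49814074]
```

View pics/t7c.png

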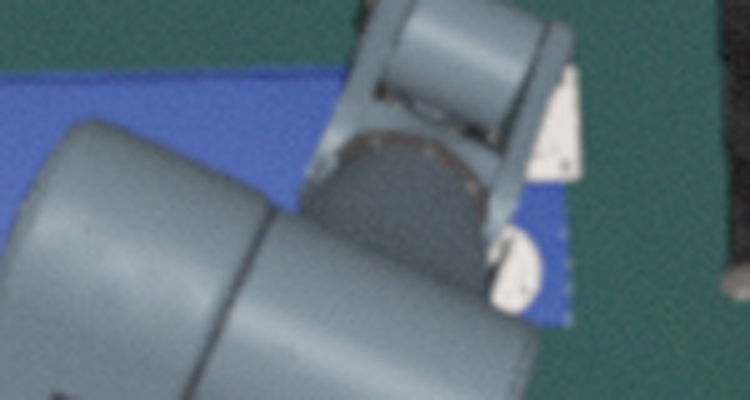

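The cover's leading edge is at crop (580,70–180), about 10 mm past the shelf end. I'll push 20 mm more and measure.

Request:
carry_out(grip=[-0.2,-0.2,-0.2,-0.2,-0.2,-0.2], slide=[[-5,0,0],[-5,0,0],[-5,0,0],[-4,0,0],[0,0,0],[0,0,0]], twist=[[0,0,0],[0,0,0],[0,0,0],[0,0,0],[0,0,0],[0,0,0]])

```text
time_s: 13.55
position: [0.6015, -0.1733, 0.0729]
tcp_rot: [[-0.024, 1.0, 0.0], [1.0, 0.024, 0.004], [0.004, 0.0, -1.0]]
force: [-0.2, 1.6, 1.3]
opening: 0.396
```

```bash
python3 - <<'E'
from h import *
s,c=snap("top","t8");print(s['position'],s['force'])
h=cv2.cvtColor(c['color'],cv2.COLOR_RGB2HSV)
for v in range(160,184,3):
    i=[u for u in range(325,348) if h[v,u,1]<60 and h[v,u,2]>140]; 
    if i: print(v,i[0],i[-1],ray(c,i[-1]+.5,v,.076).round(4))
for v in range(184,210,5):
    i=[u for u in range(325,345) if 105<h[v,u,0]<130 and h[v,u,1]>100]
    if i: print('sh',v,i[-1],ray(c,i[-1]+.5,v,.07).round(4))
snap("scene","s8");a=cv2.imread('pics/s8.png')[120:250,110:290];cv2.imwrite('pics/s8c.png',cv2.resize(a,None,fx=4,fy=4,interpolation=cv2.INTER_CUBIC))
E
```

```text
[ 0.60154944 -0.17327843  0.07287896] [-0.16001789  1.61116617  1.32264873]
160 325 330 [ 0.6399 -0.2701  0.076 ]
163 325 340 [ 0.6282 -0.3082  0.076 ]
166 335 340 [ 0.6166 -0.308   0.076 ]
169 334 340 [ 0.605  -0.3077  0.076 ]
172 333 340 [ 0.5933 -0.3075  0.076 ]
175 332 340 [ 0.5817 -0.3072  0.076 ]
178 331 340 [ 0.5702 -0.307   0.076 ]
181 327 332 [ 0.5586 -0.2762  0.076 ]
sh 184 332 [ 0.5478 -0.2771  0.07  ]
sh 189 332 [ 0.5285 -0.2767  0.07  ]
sh 194 333 [ 0.5093 -0.2802  0.07  ]
sh 199 333 [ 0.4901 -0.2798  0.07  ]
sh 204 333 [ 0.471  -0.2794  0.07  ]
sh 209 332 [ 0.4519 -0.2752  0.07  ]
```

View pics/s8c.png

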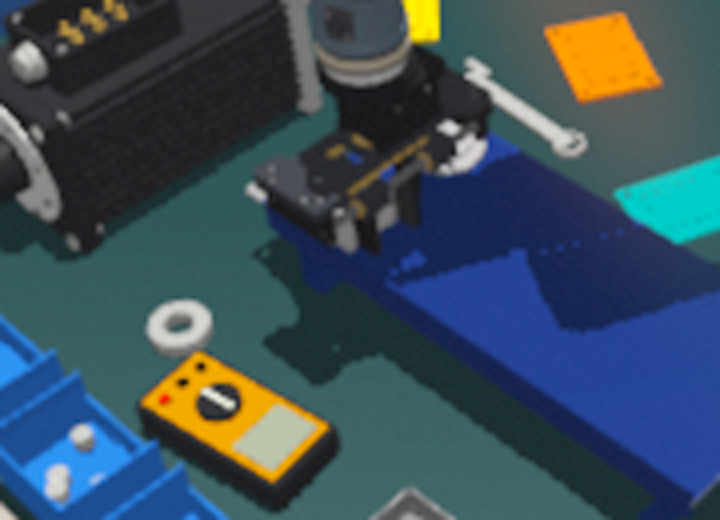

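The overhang is about 29 mm by both the camera and the finger position, so I need about 11 mm more.

Request:
carry_out(grip=[-0.2,-0.2,-0.2,-0.2,-0.2,-0.2], slide=[[-4,0,0],[-4,0,0],[-2,0,0],[0,0,0],[0,0,0],[0,0,0]], twist=[[0,0,0],[0,0,0],[0,0,0],[0,0,0],[0,0,0],[0,0,0]])

```text
time_s: 14.25
position: [0.6017, -0.1834, 0.0729]
tcp_rot: [[-0.025, 1.0, -0.0], [1.0, 0.025, 0.004], [0.004, -0.0, -1.0]]
force: [-0.3, 1.5, 0.5]
opening: 0.403
```

Request:
carry_out(grip=[-0.2,-0.2,-0.2,-0.2,-0.2,-0.2,-0.2,-0.2], slide=[[10,0,0],[15,0,0],[10,0,-20],[20,0,-40],[40,0,-40],[40,0,-10],[40,0,0],[0,0,0]], twist=[[0,0,0],[0,0,0],[0,0,0],[0,0,0],[0,0,0],[0,0,0],[0,0,0],[0,0,0]])

```text
time_s: 15.05
position: [0.5964, -0.0022, 0.1825]
tcp_rot: [[-0.025, 1.0, 0.0], [1.0, 0.025, 0.004], [0.004, 0.0, -1.0]]
force: [-0.6, -0.4, 0.1]
opening: 0.402
```

```bash
python3 - <<'E'
from h import *
s,c=snap("top","t9");print(s['position'],s['force'])
h=cv2.cvtColor(c['color'],cv2.COLOR_RGB2HSV)
m=np.zeros(h.shape[:2],np.uint8);m[155:188,300:350]=((h[...,1]<75)&(h[...,2]>130))[155:188,300:350]
ct=max(cv2.findContours(m,0,cv2.CHAIN_APPROX_NONE)[0],key=cv2.contourArea)
w=np.array([ray(c,*p[0],.076)[:2] for p in ct],np.float32)*1000
r=cv2.minAreaRect(w);print(r,cv2.boxPoints(r).round(1).tolist(),cv2.boundingRect(ct))
snap("scene","s9");a=cv2.imread('pics/s9.png')[120:250,130:310];cv2.imwrite('pics/s9c.png',cv2.resize(a,None,fx=4,fy=4,interpolation=cv2.INTER_CUBIC))
a=cv2.imread('pics/t9.png')[145:225,200:350];cv2.imwrite('pics/t9c.png',cv2.resize(a,(750,400),interpolation=cv2.INTER_CUBIC))
E
```

```text
[ 0.59643228 -0.00218462  0.18249429] [-0.61416525 -0.42512398  0.13404772]
((603.1627807617188, -254.47117614746094), (126.70785522460938, 89.155029296875), 89.97281646728516) [[558.5999755859375, -317.79998779296875], [647.7000122070312, -317.79998779296875], [647.7999877929688, -191.10000610351562], [558.5999755859375, -191.10000610351562]] (310, 158, 34, 24)
```

View pics/t9c.png

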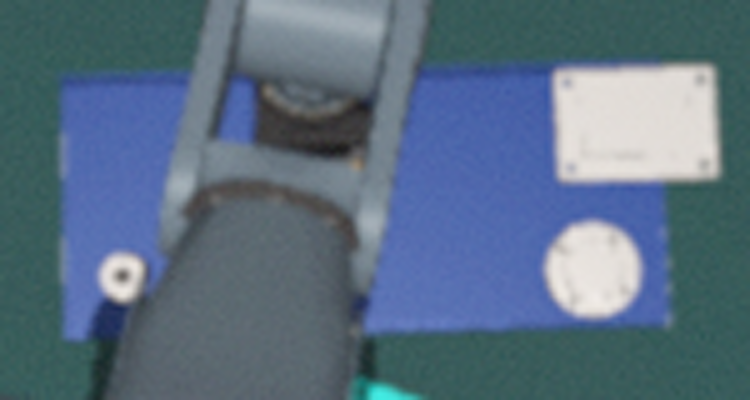

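View pics/s9c.png

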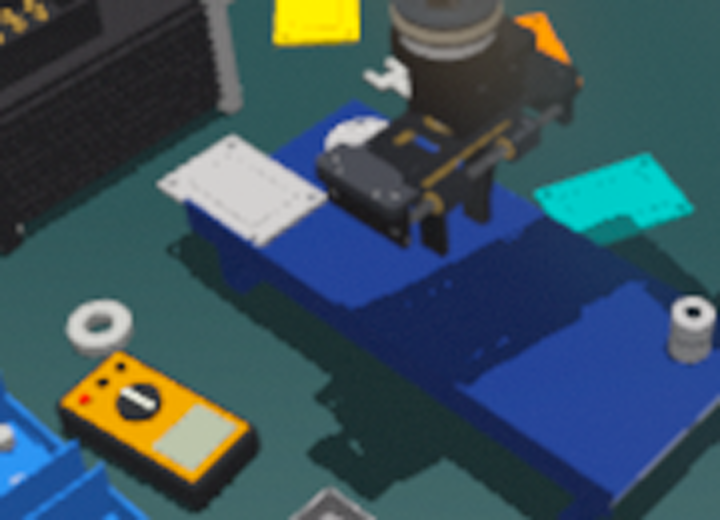

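The top and scene views show the plate lying flat and parallel to the lip, with about 39–42 mm overhanging. The end cap and coupling haven't moved. I'll check the lip gap from overhead with the wrist camera.

Request:
carry_out(grip=[-0.2,-0.2,-0.2,-0.2,-0.2,-0.2,-0.2,-0.2,-0.2], slide=[[0,0,-50],[-40,0,-20],[-45,0,0],[-45,0,0],[-45,0,0],[-45,0,0],[-40,0,0],[0,0,0],[0,0,0]], twist=[[0,0,0],[0,0,0],[0,0,0],[0,0,0],[0,0,0],[0,0,0],[0,0,0],[0,0,0],[0,0,0]])

```text
time_s: 16.05
position: [0.5988, -0.2864, 0.2474]
tcp_rot: [[-0.014, 1.0, -0.008], [1.0, 0.014, -0.003], [-0.003, -0.008, -1.0]]
force: [0.2, 0.9, -0.4]
opening: 0.404
```

```bash
python3 - <<'E'
from h import *
s,c=snap("wrist","w10");print(s['position'])
cv2.imwrite('pics/w10b.png',cv2.resize(cv2.imread('pics/w10.png'),(800,600),interpolation=cv2.INTER_CUBIC))
E
```

```text
[ 0.59881515 -0.28639475  0.24743205]
```

View pics/w10b.png

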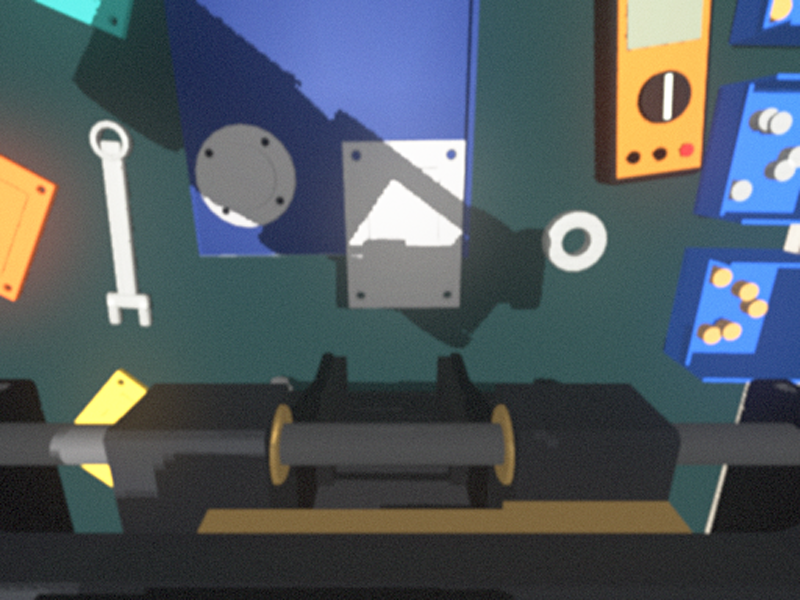

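```bash
python3 - <<'E'
from h import *
c=dict(np.load('pics/w10.npz'));k=512/800
P=[ray(c,a*k,b*k,.076) for a,b in [(343,142),(465,140),(461,307),(349,307)]]
print(np.round(P,4).tolist(),np.mean(P,0))
L=[ray(c,a*k,b*k,.07) for a,b in [(470,20),(467,120)]];E=[ray(c,a*k,b*k,.07) for a,b in [(202,256),(345,254)]]
print('lip',np.round(L,4).tolist(),'end',np.round(E,4).tolist())
C=np.mean(P,0)
lipx=np.mean(L,0)[0]-(C[1]-np.mean(L,0)[1])*.024; endy=E[1][1]+.024*(C[0]-E[1][0])
print('rear gap mm',(lipx-C[0]-.042)*1000,'overhang',(endy-(C[1]-.06))*1000)
print('yaw', [(P[0][0]-P[3][0])/(P[0][1]-P[3][1]),(P[1][0]-P[2][0])/(P[1][1]-P[2][1])])
im=cv2.imread('pics/w10.png')[0:210,200:330];cv2.imwrite('pics/w10c.png',cv2.resize(im,None,fx=2.8,fy=2.8,interpolation=cv2.INTER_CUBIC))
E
```

```text
[[0.5621, -0.1966, 0.076], [0.6455, -0.1941, 0.076], [0.6501, -0.3144, 0.076], [0.5646, -0.3159, 0.076]] [ 0.60556441 -0.25527391  0.076     ]
lip [[0.6449, -0.1207, 0.07], [0.6469, -0.181, 0.07]] end [[0.4538, -0.2793, 0.07], [0.5616, -0.276, 0.07]]
rear gap mm 0.8383050194447419 overhang 40.30209443225202
yaw [np.float64(-0.020875937291885603), np.float64(-0.03820088657917372)]
```

View pics/w10c.png

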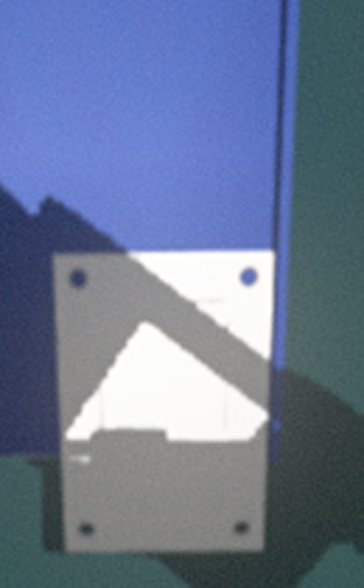

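The rear gap is about 1 mm, the overhang about 40 mm, the plate is parallel to the lip, and the hand is well clear above. I'm handing in.

```bash
python3 - <<'E'
from rig import bot
print(bot.read_state()['qvel'].round(2)); print(bot.hand_in())
E
```

```text
[ 1.96 -0.82  0.66  0.51  0.2  -0.01]
the job is handed in; nothing more can be done
None
```

The cover is back against the rear lip and sticks out about 40 mm past the shelf end on the motor's side (right, -y). I handed the job in at about 16 s of the 64 s allowed; the hand-in gives no verdict.

I pushed it square to the lip with both open fingertips. Then I slid it along the lip with the jaws part-closed against its left end, and lifted the hand clear.

- **Position:** the last wrist view gave an overhang of about 40 mm and a gap to the lip of about 1 mm. The top camera gave 39–42 mm overhang.
- **Angle:** the cover looks parallel to the lip. The edge fits put it within about 0.015 rad of the shelf's line.
- **Flat and undisturbed:** it lies flat. The end cap and coupling look unmoved, and I saw no change in the other items, though I didn't measure their positions. Force readings at the end of each move never exceeded about 2 N.
- **Disagreements:** the top-view fit was coarse. It put the cover's centre about 2 mm further from the lip than the wrist view and read its size 5–7 mm too big, so I relied on the wrist view. The arm was still settling slightly at hand-in (joint speeds of 2 degrees/s or less), with the fingertips about 0.25 m above the bench and touching nothing.

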